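# Draw out and hold a telescopic bench gauge

### The job

Open the little front door of the low gauge housing by its upright post handle and leave it standing wide open. Then squeeze the release button on the upright grip of the telescopic gauge inside, draw the gauge straight out through the doorway, past its first stop and fully to its second stop, and hold it there against its return spring so that a length can be marked off. Finish while still holding the grip with the button squeezed in, and leave the loose parts beside the housing where they are.

Things in the scene. Friction and masses are not known exactly. Their poses are not given: they have to be found in the camera images.
- gauge_box: Fixed low grey sheet-metal housing, open at the top, 170 (x) x 126 (y) x 74 mm high; origin at the centre of its underside on the bench. Its own -x side is the front with the doorway, 4 mm side and back walls. The gauge's axis lies at y = 0, 42 mm above the bench, and the gauge is drawn out along the housing's -x
- door_hinge (a point): Point on the door's upright hinge axis, at the left end of the doorway seen from the front (housing frame x = -89, y = +60 mm), 38 mm above the bench. The door panel is 117 mm wide, 64 mm high and 6 mm thick; its top is 70 mm above the bench
- door_handle (a point): Centre of the graspable part of the door's handle: an upright black round post, 13 mm in diameter, standing 35 mm in front of the door panel and 95 mm from the hinge axis along the panel. This point is 90 mm above the bench; the post is free from 56 to 114 mm above the bench, so it can be pinched from above. Its axes turn with the door; with the door shut they are the housing's axes
- door (a joint): Door angle in rad: 0 shut, grows as it swings out towards the front and its left (clockwise seen from above), up to 1.9. A stiff hinge (0.06 N m): it stays where it is left. The shut door stands in the gauge's way
- grip: The gauge's handle on the inner rod: a stem with, on top, an upright black block 28 (along x) x 28 (y) x 52 mm, from 88 to 140 mm above the bench, so it stands above the housing walls. Origin on the gauge's axis (42 mm above the bench) below the block's centre; axes as the housing's. It only slides along the housing's x, at the start 45 mm in front of the housing's centre, towards the door (housing x = -45 mm)
- grip_center (a point): Centre of the grip block at the height of the button's centre, 115 mm above the bench
- release_face (a point): Centre of the outer face of the release button, a steel push plate 20 (along x) x 30 mm (upright) on the grip block's -y side, standing 7 mm proud of it when free (so 35 mm over block and button). Pinch block and button together across the housing's y, from above
- release (a joint): Button travel in m, 0 free to 0.0055 fully squeezed in towards +y. Spring: about 2.3 N to start, 7.2 N fully in. Pressed less than about 0.004 its latch blade blocks the gauge; it must be kept in to start the pull. It does not stay in by itself
- stage_one (a joint): Draw of the middle tube out of the outer tube in m: 0 pushed home, 0.05 at the first stop. A return spring pulls it back with 1.5 N (home) to 3 N (first stop)
- stage_two (a joint): Draw of the inner rod (with the grip) out of the middle tube in m: 0 to 0.05. It is stiff (5 N sliding friction) and so moves only after the middle tube has met the first stop; 0.05 is the second stop, a hard end. Both together move the grip 100 mm out from its start; total pull needed about 6 N
- brass_fitting: Loose brass hose fitting standing on the bench to the right of the housing, 24 x 27 x 40 mm, origin at its underside; not to be disturbed
- bushing_a: Loose dark bushing, 34 x 37 x 24 mm, on the bench to the left of the housing, origin at its underside; not to be disturbed
- parallel: Loose flat ground steel bar, 62 x 100 x 16 mm, on the bench to the left of the housing, origin at its underside; not to be disturbed

How it is judged:
By the outcome, as a careful person would: the job done as asked, in the order asked, and still so for the second after the job is handed in, while the arm keeps its last pose, push and grip.
It also fails if it takes over 51 s, if anything falls off the work surface, if the arm or the gripper's body presses on something with over 40 N, if the wrist force passes 120 N, or if a joint passes its speed limit or range.

### The arm

A 6-joint arm with a two-finger parallel gripper is mounted at the origin on a cart in front of the work surface, level with it; the furniture and walls round the work are solid. World frame = base frame: x ahead of the robot, y to its left, z up, the work surface at z = 0. Lengths are in mm, angles in rad, forces in N, time in s.
With the tool pointing down it reaches from about 275 to 750 mm from the base axis. Payload 10.2 kg.
Tool frame: the origin (TCP) lies midway between the tips of the shut fingers; the grasp point (between the pads) lies 19 mm behind it (ctrl.tcp_to_grasp is the z of the grasp point in the tool frame, in mm); z points along the fingers, y is the direction in which the jaws open and shut (so a half turn about z gives the same grasp; the last joint's range is limited). The gripper opens to 85 mm and grips with 20 to 120 N. Pads are 22 mm wide; open, the fingers measure 114 mm over their backs; the gripper's body (76 mm by 85 mm) begins 54 mm behind the grasp point. The pads swing forward as they close: fully open they stand 13 mm farther back than shut.
Start: joints at [0.932, 0.313, 1.498, -0, 1.331, -0.223], TCP at [212.072, 480.267, 203.094] pointing down, gripper open.
Joint ranges: [-2.94, 2.94], [-0.97, 2.17], [0.19, 2.56], [-1.23, 4.37], [0.02, 3.11], [-2.88, 2.88]. Speed limits (rad/s): [2.39, 2.39, 3.01, 3.14, 3.14, 3.14].

### API

Orientations are given as a unit quaternion [w, x, y, z].
In Python, from rig import sensors, capture, order, ctrl gives the robot as it stands. The module is installed in compiled form; this text tells all that it offers.
- The arm moves only by the tool play_rows, never from a script. Its argument "deltas" is a list of rows, each a list of 7 numbers: the shift along the world's x, y, z in units of 40 mm (1.0 is 40 mm), then the turn, a rotation vector about the world's x, y, z in units of 6 degrees (1.0 is 6 degrees), then the opening, from -1 (shut) to 1 (fully open). A call has 1 to 8 rows; each row shifts and turns the commanded pose from where the row before left it; what a row does not reach is not made up. A row lasts 1/12 s, in which the tool goes at most 41.7 mm and 7.16 degrees, less where a joint would pass 70% of its speed; a pose out of reach is approached as far as the arm can. A call is refused whole if a number of a shift passes 1 or a number of a turn 1, either way. A call with a gripper value outside its range is refused whole. The fingers move at their own pace and stop on an object; "squeeze" is the grip in N (left out, the last holds). Time passes only in rows, so rows that do not move let the fingers close. It gives the time, the measured TCP pose, the force and the opening at its end, in the units of the state.
- sensors.sense(): the state, without advancing time (a new reading comes with each control period).
- capture(name): name is "scene" or "top" or "wrist"; returns a dict with "pixels" (384x512x3 uint8, red, green, blue), "z_map" (384x512 float32, mm along the optical axis (not along the pixel's ray), 0 where there is no reading), "fx", "fy", "cx", "cy" (pixels), "eye" and "rotation" of the camera in the world; the wrist camera has in their place "tool_from_camera" (4x4, takes a point from camera to tool coordinates, whose origin is the TCP and whose axes are the flange's). Camera axes: x right, y down, z forward; pixel columns grow to the right and rows downward; lengths in mm; the calibration is good to about 2 mm. A picture is of the moment at which its call begins: read the wrist's pose just before it.
- order.finish_job(): hands the job in, once; it reports no verdict.
The state is a dict: "time_s": time; "joints": joint angles; "dq": joint speeds; "tau": joint torques, N m; "eef_pos": TCP position; "ee_rot": TCP orientation; "force": force on the tool from outside, world axes, zero at the start; "wrist_torque": the same for the moment, N m; "grip_width": opening from 0.0 (shut) to 1.0 (fully open).
Only numpy, scipy, OpenCV 4.12 (cv2) and the standard library are available. Lean on these libraries where they do the work, as an engineer would, in place of code of your own. Each camera call takes 0.05 s, during which the arm holds its last target. There are 200 camera calls.

## Working session

There is one attempt and no reset: what is moved stays moved. The work goes in short steps, Python scripts to look and compute and a tool call to move; the robot and the scene stay as the last step left them, time stands still between calls to the robot, and variables do not carry over. Pictures are saved under pics/ and viewed, about 8 in all and at most 12, crops included, and the job is handed in when it is done.

Besides the shell and the picture viewer there is one more tool, called as name(argument=value, ...) on one line, values as JSON. play_rows: Moves the arm, as the interface text tells. Its arguments: {"type":"object","properties":{"deltas":{"type":"array","items":{"type":"array","items":{"type":"number"}}},"squeeze":{"type":"number"}},"required":["deltas"]}

```bash
mkdir -p pics
cat > h.py <<'E'
import numpy as np, cv2
from rig import sensors, capture, order, ctrl
def cloud(c):
    z=c["z_map"]; v,u=np.mgrid[:z.shape[0],:z.shape[1]]
    P=np.stack([(u-c["cx"])/c["fx"]*z,(v-c["cy"])/c["fy"]*z,z],-1)
    W=P@np.array(c["rotation"]).T+np.array(c["eye"]); W[z==0]=np.nan
    return W
E
python3 - <<'E'
from h import *
s=sensors.sense(); print({k:np.round(v,3).tolist() for k,v in s.items()}, ctrl.tcp_to_grasp)
for n in("top","scene"):
    c=capture(n); cv2.imwrite(f"pics/{n}0.png",c["pixels"][...,::-1]); print(n,np.round(c["eye"]),np.round(c["rotation"],2).tolist(),c["fx"])
    np.save(n+"W.npy",cloud(c)); np.save(n+"P.npy",c["pixels"])
E
```

```text
{'time_s': 0.0, 'joints': [0.932, 0.313, 1.498, 0.0, 1.331, -0.223], 'dq': [0.001, 0.002, 0.002, 0.0, 0.001, -0.0], 'tau': [0.001, -41.225, -25.975, -0.0, 0.004, 0.0], 'eef_pos': [211.878, 480.031, 202.535], 'ee_rot': [-0.0, 0.206, 0.978, -0.001], 'force': [-0.417, 0.234, 0.057], 'wrist_torque': [-0.01, 0.03, 0.0], 'grip_width': 1.0} -18.700000000000003
top [493. 283. 924.] [0.03, -0.7, 0.72, -0.03] 377.8426737102441Traceback (most recent call last):
  File "<stdin>", line 5, in <module>
  File "h.py", line 6, in cloud
    W=P@np.array(c["rotation"]).T+np.array(c["eye"]); W[z==0]=np.nan
      ~^~~~~~~~~~~~~~~~~~~~~~~~~~
ValueError: matmul: Input operand 1 has a mismatch in its core dimension 0, with gufunc signature (n?,k),(k,m?)->(n?,m?) (size 4 is different from 3)
```

View pics/top0.png

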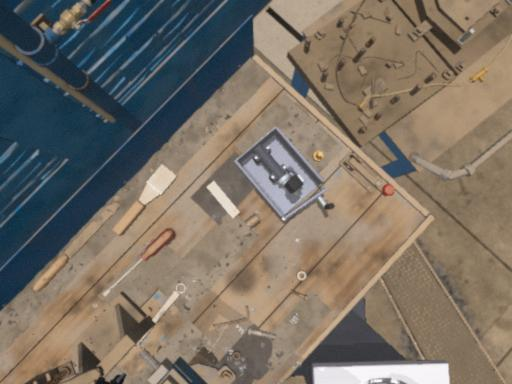

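The top view shows the housing at about (280,175), with the handle post at (326,203), the grip at (292,183), brass at (318,155), and the bar and bushing at (222,198) and (252,219). The camera rotation comes as a quaternion, so I need to fix the helper.

```bash
sed -i 's/^import numpy.*/&\nfrom scipy.spatial.transform import Rotation as R/; s/np.array(c\["rotation"\]).T/R.from_quat(np.array(c["rotation"])[[1,2,3,0]]).as_matrix().T/' h.py
python3 - <<'E'
from h import *
for n in("top","scene"):
    c=capture(n); cv2.imwrite(f"pics/{n}0.png",c["pixels"][...,::-1])
    W=cloud(c); np.save(n+"W.npy",W); np.save(n+"P.npy",c["pixels"])
    print(n,np.round(c["eye"]))
    if n=="top":
        for u,v in [(280,175),(326,203),(292,183),(318,155),(222,198),(252,219),(275,130),(238,158),(285,218),(322,188),(100,250)]: print(u,v,np.round(W[v,u]))
        im=c["pixels"][110:240,200:350,::-1]; cv2.imwrite("pics/topc.png",cv2.resize(im,None,fx=5,fy=4.6,interpolation=cv2.INTER_CUBIC)[:600])
E
```

```text
top [493. 283. 924.]
280 175 [601. 228.  55.]
326 203 [536. 114.  -2.]
292 183 [573. 209. 141.]
318 155 [648. 135.  40.]
222 198 [554. 367.  16.]
252 219 [501. 296.  23.]
275 130 [707. 236.  57.]
238 158 [641. 323.  70.]
285 218 [501. 220.  67.]
322 188 [573. 122.   0.]
100 250 [437. 665.   4.]
scene [ 138. -172.  642.]
```

View pics/scene0.png

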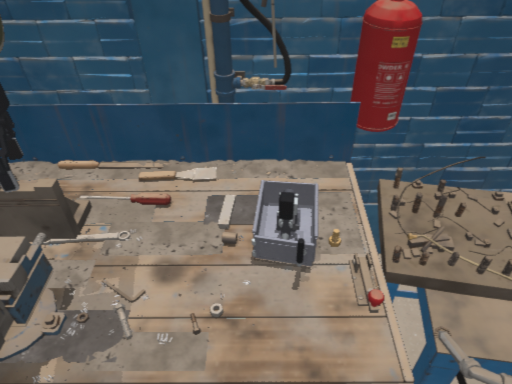

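View pics/topc.png

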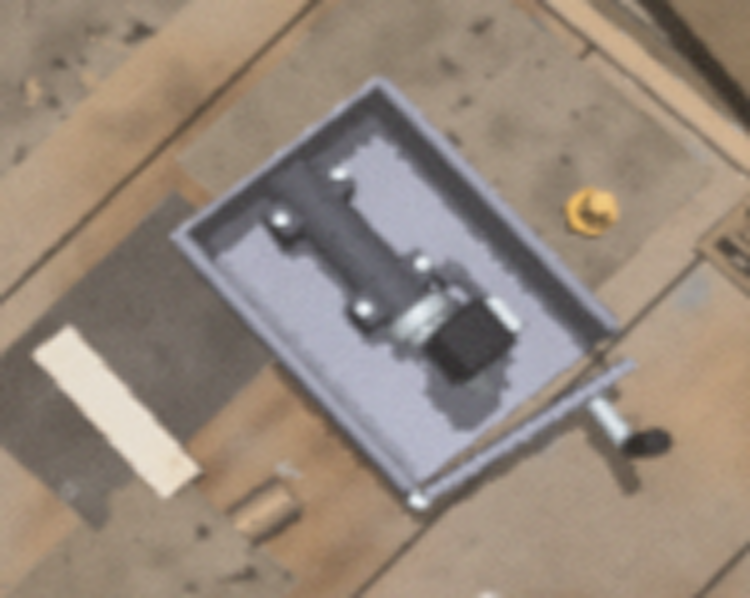

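The scene view shows the housing at (287,222), the grip at (288,207) and the post at (300,250). The crop shows the grip block's button on its right side at (505,315), and the door may be slightly ajar (hinge at (418,497), free end at (630,365)). Next I fit the poses from depth.

Run:
```python
from h import *
from scipy.optimize import least_squares
Ws={n:np.load(n+"W.npy").reshape(-1,3) for n in("top","scene")}
near=lambda W:W[(np.hypot(W[:,0]-600,W[:,1]-210)<190)]
def tob(W,p): 
    c,s=np.cos(p[2]),np.sin(p[2]); d=W[:,:2]-p[:2]; return np.c_[d@[c,s],d@[-s,c]]
def seg(q,a,b):
    a=np.array(a);b=np.array(b);t=np.clip((q-a)@(b-a)/((b-a)@(b-a)),0,1)[:,None]; return np.linalg.norm(q-a-t*(b-a),axis=1)
def res(p,W):
    q=tob(W,p); return np.minimum.reduce([seg(q,(-85,61),(83,61)),seg(q,(-85,-61),(83,-61)),seg(q,(83,-61),(83,61))])
for n in Ws:
    W=near(Ws[n]); r=W[(W[:,2]>71.5)&(W[:,2]<78)]
    p0=[590,215,np.arctan2(140,190)] if n=="top" else p
    f=least_squares(res,p0,args=(r,),loss="soft_l1",f_scale=2); p=f.x
    print(n,len(r),np.round(p,3),np.median(res(p,r)))
    q=tob(W,p); 
    m=(W[:,2]>110-25)&(W[:,2]<120)&(q[:,0]<-90); print(" post",m.sum(),W[m].mean(0).round(1),q[m].mean(0).round(1),W[m].max(0).round())
    m=(W[:,2]>135)&(W[:,2]<145); print(" griptop",m.sum(),W[m].mean(0).round(1),(q[m].min(0)+q[m].max(0))/2,q[m].mean(0),np.ptp(q[m],axis=0))
    m=(W[:,2]>60)&(W[:,2]<72)&(q[:,0]<-80)&(q[:,0]>-125); d=q[m]; l=np.polyfit(d[:,1],d[:,0],1) if m.sum()>5 else 0; print(" door",m.sum(),l,d[:,1].min(),d[:,1].max())
    for nm,ctr in [("brass",(648,135)),("bush",(501,296)),("bar",(554,367))]:
        m=(np.hypot(W[:,0]-ctr[0],W[:,1]-ctr[1])<60)&(W[:,2]>10)&(np.abs(q[:,1])>70); print(" ",nm,m.sum(),q[m].min(0).round() if m.any() else'',q[m].max(0).round() if m.any() else '')
```

```text
top 422 [605.619 230.374   0.675] 1.8248893706562264
 post 42 [523.9 126.4 107.7] [-128.8  -30.1] [530. 131. 116.]
 griptop 171 [572.5 203.9 139.4] [-42.24846452  -0.48718127] [-4.23929025e+01  1.39657217e-02] [27.49489526 28.08365641]
 door 140 [  0.09604456 -91.76334024] -61.73591062400229 62.63738531998385
  brass 83 [ -38. -118.] [-15. -93.]
  bush 221 [-56. 104.] [ 18. 152.]
  bar 405 [ -9. 128.] [ 91. 152.]
scene 623 [606.517 225.158   0.666] 2.9122110290911962
 post 108 [522.8 117.9 104.6] [-132.1  -32.7] [531. 126. 118.]
 griptop 165 [571.7 196.9 140.9] [-43.18804532  -0.6344269 ] [-44.79854684  -0.70594458] [28.02134982 27.70468227]
 door 326 [ 7.33239205e-02 -9.21902054e+01] -62.401556568876494 63.29818545288029
  brass 146 [ -38. -119.] [-19. -93.]
  bush 274 [-58.  93.] [ 19. 152.]
  bar 351 [-11. 128.] [ 91. 152.]
```

play_rows(deltas=[[0.555,-0.64,0.05,0,0,0.74,1],[0.555,-0.64,0.05,0,0,0.74,1],[0.555,-0.64,0.05,0,0,0.74,1],[0.555,-0.64,0.05,0,0,0.74,1],[0.555,-0.64,0.05,0,0,0.74,1],[0.555,-0.64,0.05,0,0,0.74,1],[0.555,-0.64,0.05,0,0,0.74,1]], squeeze=40)

```text
time_s: 0.73
eef_pos: [368.2, 299.6, 217.1]
ee_rot: [-0.0, -0.065, 0.998, -0.0]
force: [0.5, 0.7, -0.2]
grip_width: 1.0
```

play_rows(deltas=[[0.555,-0.64,0.05,0,0,0.74,1],[0.555,-0.64,0.05,0,0,0.74,1],[0.555,-0.64,0.05,0,0,0.74,1],[0.555,-0.64,0.05,0,0,0.74,1],[0.555,-0.64,0.05,0,0,0.74,1],[0.555,-0.64,0.05,0,0,0.74,1],[0.555,-0.64,0.05,0,0,0.74,1],[0,0,0,0,0,0,1]])

```text
time_s: 1.4
eef_pos: [525.6, 117.7, 230.6]
ee_rot: [-0.0, -0.328, 0.945, -0.001]
force: [0.4, 0.7, -0.6]
grip_width: 1.001
```

```bash
cat >> h.py <<'E'
def wcloud():
    s=sensors.sense(); c=capture("wrist"); z=c["z_map"]; v,u=np.mgrid[:z.shape[0],:z.shape[1]]
    P=np.stack([(u-c["cx"])/c["fx"]*z,(v-c["cy"])/c["fy"]*z,z,np.ones_like(z)],-1)@np.array(c["tool_from_camera"]).T
    W=P[...,:3]@R.from_quat(np.array(s["ee_rot"])[[1,2,3,0]]).as_matrix().T+s["eef_pos"]; W[z==0]=np.nan
    return s,c,W
E
python3 - <<'E'
from h import *
s,c,W=wcloud(); print({k:np.round(s[k],3).tolist() for k in("time_s","joints","eef_pos","ee_rot","force")}); print(np.round(c["tool_from_camera"],2).tolist())
cv2.imwrite("pics/w1.png",c["pixels"][...,::-1]); np.save("w1.npy",W)
E
```

```text
{'time_s': 1.4, 'joints': [0.003, 0.325, 1.409, -0.001, 1.407, -2.236], 'eef_pos': [525.619, 117.69, 230.558], 'ee_rot': [-0.0, -0.328, 0.945, -0.001], 'force': [0.367, 0.706, -0.581]}
[[-0.0, -0.95, -0.31, 80.0], [1.0, -0.0, -0.0, 1.11], [0.0, -0.31, 0.95, -170.86], [0.0, 0.0, 0.0, 1.0]]
```

View pics/w1.png

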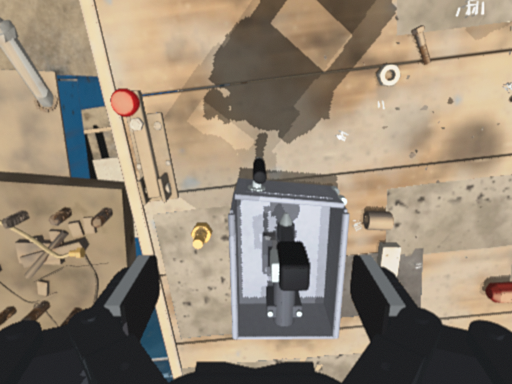

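The wrist view shows the housing (235–345, 190–338), the post at (259,165), the grip top at (292,265), the button on the block's left side at (275,270), brass at (201,235) and the bushing at (377,218). I refit from this closer cloud.

```bash
cat > fit.py <<'E'
from h import *
from scipy.optimize import least_squares
def tob(W,p): 
    c,s=np.cos(p[2]),np.sin(p[2]); d=W[:,:2]-p[:2]; return np.c_[d@[c,s],d@[-s,c]]
def seg(q,a,b):
    a=np.array(a);b=np.array(b);t=np.clip((q-a)@(b-a)/((b-a)@(b-a)),0,1)[:,None]; return np.linalg.norm(q-a-t*(b-a),axis=1)
def res(p,W):
    q=tob(W,p); return np.minimum.reduce([seg(q,(-85,61),(83,61)),seg(q,(-85,-61),(83,-61)),seg(q,(83,-61),(83,61))])
def report(W,p0,fit=True):
    W=W.reshape(-1,3); W=W[np.hypot(W[:,0]-590,W[:,1]-210)<200]; r=W[(W[:,2]>72)&(W[:,2]<77)]
    p=np.array(p0)
    if fit:
        for _ in range(3):
            r=r[res(p,r)<8]; p=least_squares(res,p,args=(r,),loss="soft_l1",f_scale=1).x
        print(len(r),p.round(3),np.median(res(p,r)))
    q=tob(W,p)
    for nm,m in [("posttop",(W[:,2]>111)&(W[:,2]<118)&(q[:,0]<-85)),("griptop",(W[:,2]>138)&(W[:,2]<144)),("button",(W[:,2]>100)&(W[:,2]<131)&(q[:,1]<-15)&(q[:,1]>-30)&(q[:,0]>-160)&(abs(q[:,0])>0))]:
        if m.sum(): print(nm,m.sum(),"world med",np.median(W[m],0).round(1),"mid",((W[m].min(0)+W[m].max(0))/2).round(1),"h",((q[m].min(0)+q[m].max(0))/2).round(1),"size",np.ptp(q[m],axis=0).round(1))
    m=(W[:,2]>62)&(W[:,2]<72)&(q[:,0]<-80)&(q[:,0]>-125)
    if m.sum()>9: print("door",m.sum(),np.polyfit(q[m,1],q[m,0],1).round(3))
    return p
E
python3 -c "
from fit import *
report(np.load('w1.npy'),[606,228,.67])"
```

```text
1336 [603.762 227.112   0.677] 1.5249632624518803
posttop 156 world med [522.4 121.8 113.7] mid [522.5 122.3 113.3] h [-129.   -30.8] size [11.9 11.7]
griptop 701 world med [571.1 200.8 139.4] mid [571.7 201.5 139.7] h [-41.6   0.1] size [27.4 26.1]
button 301 world med [576.4 182.2 120.1] mid [554.1 157.2 115.5] h [-83.  -22.3] size [104.   14.5]
door 802 [ 8.5000e-02 -9.1412e+01]
```

play_rows(deltas=[[-0.04,0.05,-0.6,0,0,0,1],[-0.04,0.06,-0.7,0,0,0,1],[0,0,-0.7,0,0,0,1],[0,0,-0.7,0,0,0,1],[0,0,-0.7,0,0,0,1],[0,0,-0.44,0,0,0,1],[0,0,0,0,0,0,1]])

```text
time_s: 2.03
eef_pos: [516.9, 126.9, 74.0]
ee_rot: [-0.003, -0.328, 0.945, 0.001]
force: [-0.3, -0.2, -0.6]
grip_width: 0.998
```

play_rows(deltas=[[0,0,0,0,0,0,-1],[0,0,0,0,0,0,-1],[0,0,0,0,0,0,-1],[0,0,0,0,0,0,-1],[0,0,0,0,0,0,-1],[0,0,0,0,0,0,-1],[0,0,0,0,0,0,-1],[0,0,0,0,0,0,-1]])

```text
time_s: 2.7
eef_pos: [522.5, 121.7, 79.0]
ee_rot: [0.002, -0.328, 0.945, -0.005]
force: [6.6, -25.0, 2.2]
grip_width: 0.118
```

Run:
```python
from h import *
s=sensors.sense(); print(s["eef_pos"],s["force"],s["grip_width"],s["joints"])
p=np.array([522.5,122.]); h=np.array([498.6,220.3]); d=p-h; prev=d
print(np.hypot(*d))
for k in range(1,17):
    a=-np.radians(6)*k; e=np.array([[np.cos(a),-np.sin(a)],[np.sin(a),np.cos(a)]])@d
    print(k,((e-prev)/40).round(3),(h+e).round(1)); prev=e
```

```text
[522.48532315 121.66962454  78.98168541] [  6.56827233 -25.04514532   2.18310965] 0.11788923325024268 [ 0.01459168  0.46480276  1.62542585 -0.00924444  1.04517944 -2.22052364]
101.16372867782208
1 [-0.26  -0.049] [512.1 120. ]
2 [-0.264 -0.022] [501.5 119.2]
3 [-0.265  0.006] [491.  119.4]
4 [-0.263  0.034] [480.5 120.8]
5 [-0.258  0.061] [470.1 123.2]
6 [-0.25   0.088] [460.2 126.7]
7 [-0.239  0.113] [450.6 131.3]
8 [-0.226  0.138] [441.5 136.8]
9 [-0.21   0.161] [433.1 143.2]
10 [-0.193  0.182] [425.4 150.5]
11 [-0.173  0.201] [418.5 158.5]
12 [-0.151  0.218] [412.5 167.2]
13 [-0.127  0.232] [407.4 176.5]
14 [-0.102  0.244] [403.3 186.3]
15 [-0.076  0.254] [400.3 196.4]
16 [-0.049  0.26 ] [398.3 206.8]
```

play_rows(deltas=[[0,0,0,0,0,0,-1],[0,0,0,0,0,0,-1]])

```text
time_s: 2.87
eef_pos: [522.5, 121.7, 78.9]
ee_rot: [0.002, -0.328, 0.945, -0.005]
force: [6.7, -26.5, 1.8]
grip_width: 0.116
```

play_rows(deltas=[[-0.13,-0.025,0,0,0,-0.5,-1],[-0.13,-0.024,0,0,0,-0.5,-1],[-0.132,-0.011,0,0,0,-0.5,-1],[-0.132,-0.011,0,0,0,-0.5,-1],[-0.132,0.003,0,0,0,-0.5,-1],[-0.132,0.003,0,0,0,-0.5,-1],[-0.132,0.017,0,0,0,-0.5,-1],[-0.132,0.017,0,0,0,-0.5,-1]])

```text
time_s: 3.53
eef_pos: [478.5, 121.8, 78.8]
ee_rot: [0.001, -0.123, 0.992, -0.003]
force: [-1.4, -18.2, 9.0]
grip_width: 0.116
```

play_rows(deltas=[[-0.1,-0.03,0,0,0,-0.5,-1],[-0.1,-0.03,0,0,0,-0.5,-1],[-0.125,0.044,0,0,0,-0.5,-1],[-0.125,0.044,0,0,0,-0.5,-1],[-0.12,0.056,0,0,0,-0.5,-1],[-0.12,0.057,0,0,0,-0.5,-1],[-0.113,0.069,0,0,0,-0.5,-1],[-0.113,0.069,0,0,0,-0.5,-1]])

```text
time_s: 4.2
eef_pos: [442.8, 137.2, 78.8]
ee_rot: [0.003, 0.086, 0.996, 0.001]
force: [6.4, 8.1, 1.6]
grip_width: 0.117
```

play_rows(deltas=[[-0.105,0.08,0,0,0,-0.5,-1],[-0.105,0.081,0,0,0,-0.5,-1],[-0.097,0.091,0,0,0,-0.5,-1],[-0.096,0.091,0,0,0,-0.5,-1],[-0.087,0.1,0,0,0,-0.5,-1],[-0.086,0.101,0,0,0,-0.5,-1],[-0.076,0.109,0,0,0,-0.5,-1],[-0.075,0.109,0,0,0,-0.5,-1]])

```text
time_s: 4.87
eef_pos: [414.4, 167.5, 78.9]
ee_rot: [0.003, 0.291, 0.957, 0.002]
force: [9.4, 5.1, -0.5]
grip_width: 0.117
```

play_rows(deltas=[[-0.064,0.116,0,0,0,-0.5,-1],[-0.063,0.116,0,0,0,-0.5,-1],[-0.051,0.122,0,0,0,-0.5,-1],[-0.051,0.122,0,0,0,-0.5,-1],[-0.038,0.127,0,0,0,-0.5,-1],[-0.038,0.127,0,0,0,-0.5,-1],[-0.025,0.13,0,0,0,-0.5,-1],[-0.024,0.13,0,0,0,-0.5,-1]])

```text
time_s: 5.53
eef_pos: [400.5, 206.9, 78.9]
ee_rot: [0.003, 0.484, 0.875, 0.002]
force: [9.8, -0.1, -0.8]
grip_width: 0.115
```

play_rows(deltas=[[0,0,0,0,0,0,-1],[0,0,0,0,0,0,-1],[0,0,0,0,0,0,-1],[0,0,0,0,0,0,-1]])

```text
time_s: 5.87
eef_pos: [400.6, 206.8, 78.9]
ee_rot: [0.003, 0.482, 0.876, 0.002]
force: [9.3, 1.8, 0.4]
grip_width: 0.118
```

play_rows(deltas=[[0,0,0,0,0,0,1],[0,0,0,0,0,0,1],[0,0,0,0,0,0,1],[0,0,0,0,0,0,1],[0,0,0,0,0,0,1],[0,0,0,0,0,0,1],[0,0,0,0,0,0,1],[0,0,0,0,0,0,1]])

```text
time_s: 6.53
eef_pos: [397.7, 206.3, 77.5]
ee_rot: [-0.0, 0.482, 0.876, -0.0]
force: [-0.1, 0.2, -0.1]
grip_width: 1.0
```

play_rows(deltas=[[0,0,0.4,0,0,0,1],[0,0,0.6,0,0,0,1],[0,0,0.7,0,0,0,1],[0,0,0.8,0,0,0,1],[0,0,0.8,0,0,0,1],[0,0,0.7,0,0,0,1],[0,0,0.4,0,0,0,1],[0,0,0,0,0,0,1]])

```text
time_s: 7.2
eef_pos: [398.9, 206.6, 256.8]
ee_rot: [0.002, 0.482, 0.876, 0.002]
force: [0.7, -1.3, -0.3]
grip_width: 0.999
```

play_rows(deltas=[[0.3,0,0,0,0,-0.95,1],[0.3,0,0,0,0,-1,1],[0.3,0,0,0,0,-1,1],[0.3,0,0,0,0,-1,1],[0.3,0,0,0,0,-1,1],[0.3,0,0,0,0,-1,1],[0.3,-0.05,0,0,0,-1,1]])

```text
time_s: 7.78
eef_pos: [481.9, 204.4, 252.2]
ee_rot: [-0.0, 0.764, 0.645, -0.001]
force: [-0.9, 0.6, 0.6]
grip_width: 1.0
```

play_rows(deltas=[[0.3,-0.05,0,0,0,-1,1],[0.3,-0.05,0,0,0,-1,1],[0.3,0,0,0,0,-1,1],[0.3,0,0,0,0,-1,1],[0.3,0,0,0,0,-1,1],[0.35,0,0,0,0,-1,1],[0.35,0,0,0,0,-1,1]])

```text
time_s: 8.37
eef_pos: [570.0, 200.2, 252.2]
ee_rot: [-0.0, 0.945, 0.328, -0.001]
force: [-0.9, -0.4, 0.7]
grip_width: 1.0
```

play_rows(deltas=[[0,0,0,0,0,0,1],[0,0,0,0,0,0,1],[0,0,0,0,0,0,1],[0,0,0,0,0,0,1],[0,0,0,0,0,0,1]])

```text
time_s: 8.78
eef_pos: [569.2, 200.4, 253.7]
ee_rot: [-0.0, 0.943, 0.332, 0.0]
force: [0.5, -1.1, -1.0]
grip_width: 1.003
```

Run:
```python
from fit import *
s,c,W=wcloud(); print({k:np.round(s[k],3).tolist() for k in("time_s","joints","eef_pos","ee_rot","force","dq")})
cv2.imwrite("pics/w2.png",c["pixels"][...,::-1]); np.save("w2.npy",W)
p=report(W,[603.8,227.1,.677])
W=W.reshape(-1,3);q=tob(W,p);m=(W[:,2]>62)&(W[:,2]<75)&(q[:,0]<-95)&(q[:,0]>-230)&(q[:,1]>20)
if m.sum()>9: print("open door",m.sum(),q[m].min(0),q[m].max(0),np.polyfit(q[m,0],q[m,1],1))
```

```text
{'time_s': 8.783, 'joints': [0.145, 0.465, 1.15, 0.0, 1.527, 1.039], 'eef_pos': [569.206, 200.389, 253.679], 'ee_rot': [-0.0, 0.943, 0.332, 0.0], 'force': [0.522, -1.097, -1.032], 'dq': [0.001, 0.002, -0.005, 0.0, -0.001, 0.007]}
2047 [604.764 228.028   0.676] 1.638832995805295
griptop 835 world med [572.7 202.3 139.9] mid [572.6 201.8 140.1] h [-41.3  -0.1] size [26.7 26. ]
button 166 world med [585.7 189.9 129.6] mid [583.5 188.6 117. ] h [-41.1 -18. ] size [19.1  5.9]
door 200 [ -0.252 -88.439]
open door 522 [-201.28431245   58.97778467] [-95.24087231 116.63388199] [-0.28090656 33.91691837]
```

View pics/w2.png

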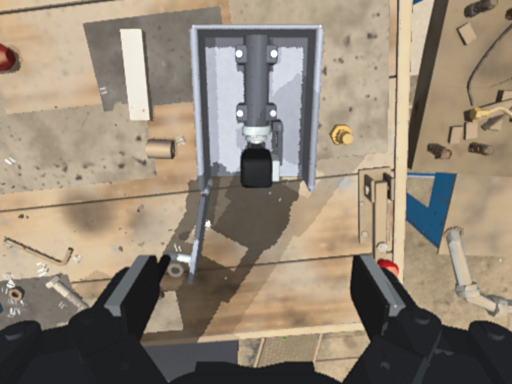

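The wrist view shows the door standing wide open at left (205,190)→(190,280), the grip at (257,167) with the button on its right, and the brass (342,134), bushing (160,149) and bar (135,75) unmoved. Next I go down on the grip.

play_rows(deltas=[[0.05,0.01,-0.5,0,0,0,1],[0.045,0.01,-0.7,0,0,0,1],[0,0,-0.7,0,0,0,1],[0,0,-0.7,0,0,0,1],[0,0,-0.6,0,0,0,1],[0,0,-0.5,0,0,0,1],[0,0,-0.27,0,0,0,1]], squeeze=40)

```text
time_s: 9.42
eef_pos: [572.3, 200.9, 92.3]
ee_rot: [-0.0, 0.944, 0.331, -0.002]
force: [-0.0, -0.3, -0.0]
grip_width: 1.0
```

play_rows(deltas=[[0,0,0,0,0,0,1],[0,0,0,0,0,0,1],[0,0,0,0,0,0,1],[0,0,0,0,0,0,1]])

```text
time_s: 9.75
eef_pos: [574.2, 201.2, 96.2]
ee_rot: [0.0, 0.944, 0.331, 0.001]
force: [0.1, -0.6, 0.2]
grip_width: 1.001
```

play_rows(deltas=[[0,0,0,0,0,0,-1],[0,0,0,0,0,0,-1],[0,0,0,0,0,0,-1],[0,0,0,0,0,0,-1],[0,0,0,0,0,0,-1],[0,0,0,0,0,0,-1],[0,0,0,0,0,0,-1],[0,0,0,0,0,0,-1]])

```text
time_s: 10.42
eef_pos: [573.8, 201.1, 95.4]
ee_rot: [0.0, 0.944, 0.331, 0.001]
force: [-1.9, -0.1, 5.8]
grip_width: 0.328
```

play_rows(deltas=[[0,0,0,0,0,0,-1],[0,0,0,0,0,0,-1],[0,0,0,0,0,0,-1],[0,0,0,0,0,0,-1]], squeeze=60)

```text
time_s: 10.75
eef_pos: [573.7, 201.3, 95.6]
ee_rot: [0.0, 0.944, 0.331, 0.001]
force: [-1.3, -0.6, 7.0]
grip_width: 0.316
```

play_rows(deltas=[[-0.078,-0.063,0,0,0,0,-1],[-0.078,-0.063,0,0,0,0,-1],[-0.078,-0.063,0,0,0,0,-1],[-0.078,-0.063,0,0,0,0,-1]])

```text
time_s: 11.08
eef_pos: [561.5, 191.4, 95.6]
ee_rot: [-0.0, 0.944, 0.331, 0.001]
force: [-0.0, 3.3, 5.7]
grip_width: 0.315
```

play_rows(deltas=[[-0.088,-0.07,0,0,0,0,-1],[-0.088,-0.071,0,0,0,0,-1],[-0.088,-0.071,0,0,0,0,-1],[-0.088,-0.071,0,0,0,0,-1],[-0.088,-0.07,0,0,0,0,-1],[-0.088,-0.071,0,0,0,0,-1],[-0.088,-0.071,0,0,0,0,-1],[-0.088,-0.071,0,0,0,0,-1]])

```text
time_s: 11.75
eef_pos: [533.5, 168.9, 95.6]
ee_rot: [-0.0, 0.944, 0.331, 0.002]
force: [2.3, 5.3, 4.0]
grip_width: 0.318
```

play_rows(deltas=[[-0.088,-0.07,0,0,0,0,-1],[-0.088,-0.071,0,0,0,0,-1],[-0.088,-0.071,0,0,0,0,-1],[-0.088,-0.071,0,0,0,0,-1],[-0.088,-0.07,0,0,0,0,-1],[-0.088,-0.071,0,0,0,0,-1],[-0.088,-0.071,0,0,0,0,-1]])

```text
time_s: 12.33
eef_pos: [509.0, 149.2, 95.5]
ee_rot: [-0.0, 0.944, 0.331, 0.002]
force: [2.5, 6.0, 4.3]
grip_width: 0.311
```

play_rows(deltas=[[-0.066,-0.053,0,0,0,0,-1],[-0.066,-0.053,0,0,0,0,-1],[-0.066,-0.053,0,0,0,0,-1],[-0.066,-0.053,0,0,0,0,-1],[-0.058,-0.047,0,0,0,0,-1],[0,0,0,0,0,0,-1]])

```text
time_s: 12.83
eef_pos: [495.8, 138.7, 95.5]
ee_rot: [-0.0, 0.944, 0.331, 0.001]
force: [1.0, 4.1, 6.4]
grip_width: 0.316
```

play_rows(deltas=[[-0.02,-0.016,0,0,0,0,-1],[-0.02,-0.016,0,0,0,0,-1],[0,0,0,0,0,0,-1],[0,0,0,0,0,0,-1]])

```text
time_s: 13.17
eef_pos: [495.4, 138.3, 95.5]
ee_rot: [-0.0, 0.944, 0.331, 0.003]
force: [6.6, 10.0, 0.9]
grip_width: 0.312
```

play_rows(deltas=[[-0.02,-0.016,0,0,0,0,-1],[0,0,0,0,0,0,-1],[0,0,0,0,0,0,-1],[0,0,0,0,0,0,-1],[0,0,0,0,0,0,-1],[0,0,0,0,0,0,-1]])

```text
time_s: 13.67
eef_pos: [495.3, 138.1, 95.5]
ee_rot: [-0.001, 0.944, 0.331, 0.004]
force: [9.8, 13.8, -0.9]
grip_width: 0.318
```

Run:
```python
from fit import *
s,c,W=wcloud(); print({k:np.round(s[k],3).tolist() for k in("time_s","eef_pos","force","dq","grip_width")})
t=capture("scene"); cv2.imwrite("pics/fin.png",np.vstack([c["pixels"][...,::-1][:300],cv2.resize(t["pixels"][150:300,180:400,::-1],(512,300))]))
for n in("top","scene"):
    V=cloud(t if n=="scene" else capture(n)).reshape(-1,3); W0=np.load(n+"W.npy").reshape(-1,3); p=[604.5,227.7,.677]
    for nm,lo,hi in [("brass",(-50,-125),(-5,-85)),("bush",(-62,98),(-20,140)),("bar",(-15,98),(100,170))]:
        o=[]
        for X in(W0,V):
            q=tob(X,p); m=(q>lo).all(1)&(q<hi).all(1)&(X[:,2]>10)&(X[:,2]<50); o+=[m.sum(),q[m].mean(0).round(1).tolist() if m.any() else None]
        print(n,nm,o)
```

```text
{'time_s': 13.667, 'eef_pos': [495.324, 138.113, 95.497], 'force': [9.781, 13.766, -0.949], 'dq': [0.0, 0.0, -0.001, -0.001, 0.0, 0.001], 'grip_width': 0.318}
top brass [np.int64(83), [-24.8, -101.3], np.int64(84), [-24.8, -101.0]]
top bush [np.int64(125), [-41.5, 120.6], np.int64(124), [-41.5, 120.6]]
top bar [np.int64(414), [43.6, 141.2], np.int64(415), [43.8, 141.2]]
scene brass [np.int64(146), [-30.4, -107.8], np.int64(142), [-30.6, -108.3]]
scene bush [np.int64(154), [-48.4, 115.5], np.int64(157), [-48.4, 115.2]]
scene bar [np.int64(352), [37.0, 135.4], np.int64(347), [37.1, 135.6]]
```

View pics/fin.png

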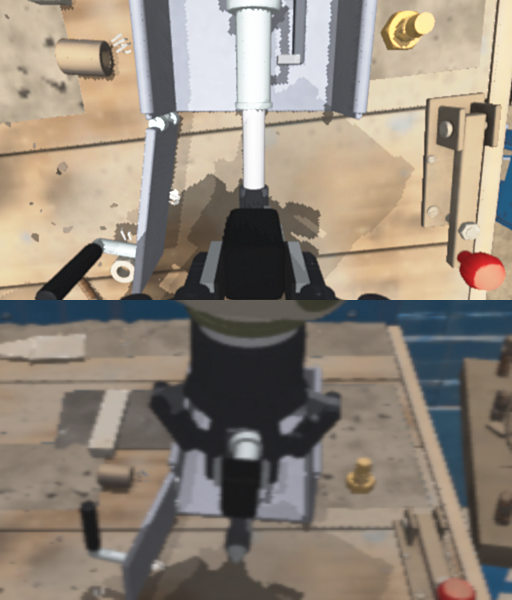

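The image shows both tubes drawn out through the doorway (middle tube (255,60)–(255,105), inner rod (255,110)–(255,190)). The block is held between the pads at (253,260) and the door stands wide open at left. The pull has met a hard stop at 100 mm and the loose parts are unmoved, so I'm handing in.

```bash
python3 -c "
from rig import order; print(order.finish_job())"
```

```text
the job is handed in; nothing more can be done
None
```

I opened the door by its post handle, drew the gauge out to its second stop, and handed the job in at 13.7 s still holding the grip with the button squeezed.

- **Door:** I swung it to about 1.75 rad. It stayed there after I let go, and the last image still shows it wide open.
- **Draw:** The grip moved about 100.5 mm along the housing's axis. The last 3 mm of commanded pull moved it only about 0.8 mm while the force rose from about 3 N to 16 N, so it is against the hard end. The last picture shows both the middle tube and the inner rod drawn out through the doorway.
- **Button:** I held it with a 60 N squeeze. The opening reads 0.318, about 27 mm, which is a little under the 29.5 mm expected with the button fully in. The reading was also about 3 mm low on the 13 mm post, so I take the button as fully pressed. The gauge also slid freely, so its latch was released.
- **Loose parts:** The brass fitting, bushing and bar are within about 0.5 mm of where they started in both fixed cameras.

**What disagreed:**
- The two fixed cameras differed by 5–7 mm in y, so I used the wrist camera for the grasps.
- My first grasp of the post was about 5 mm off, because I measured while the arm was still settling. It put about 27 N of side load on the post; I corrected it during the swing.

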